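Uncap a reject perfume flask and hold the cullet bin's sprung lid

ROBOT

A 7-joint arm with a two-finger parallel gripper is mounted at the origin on the work surface. World frame = base frame: x ahead of the robot, y to its left, z up, the work surface at z = 0. Lengths are in m, angles in rad, forces in N, time in s.
With the tool pointing down it reaches from about 0.4 to 0.875 m from the base axis. Payload 19.3 kg.
Tool frame: the origin (TCP) lies between the finger pads, 19 mm behind the fingertips; this is the grasp point; z points along the fingers, y is the line along which they close (so a half turn about z gives the same grasp; the last joint's range is limited). The gripper opens to 85 mm and grips with 20 to 120 N. Pads are 22 mm wide; open, the fingers measure 114 mm over their backs; the gripper's body (76 mm by 85 mm) begins 54 mm behind the grasp point. The pads swing forward as they close: fully open they stand 13 mm farther back than shut.
Start: joints at [1.035, 0.521, -0.036, 1.599, 0.021, 1.021, -0.113], TCP at [0.281, -0.558, 0.25] pointing down, gripper open.
Joint ranges: [-2.91, 2.91], [-0.3, 2.13], [-1.5, 1.42], [0.17, 2.43], [-1.26, 4.41], [0.16, 1.93], [-2.52, 2.52]. Speed limits (rad/s): [1.89, 1.89, 2.39, 2.39, 3.01, 3.01, 3.01].

INTERFACE

Orientations are given as [roll, pitch, yaw] about the fixed x, y, z axes, in that order (R = Rz(yaw) Ry(pitch) Rx(roll)).
In Python, from workcell import bot gives the robot as it stands.
- The arm moves only by the tool move_arm, never from a script. Its argument "moves" is a list that holds one entry, the list of rows, each a list of 7 numbers: the opening, from 0 (shut) to 1 (fully open), then the shift along the tool's x, y, z in units of 1000 mm (1.0 is 1000 mm), then the turn, a rotation vector about the tool's x, y, z in units of 2 pi rad (1.0 is 2 pi rad). A call has 1 to 5 rows; each row is the pose to reach, as a shift and turn from the pose commanded when the call began, along the tool's axes at that moment, turning the shorter way round; what a row does not reach only later rows make up. A row lasts 1/10 s, in which the tool goes at most 50 mm and 8.59 degrees, less where a joint would pass 70% of its speed; a pose out of reach is approached as far as the arm can. A call with a number of a shift or a turn outside -1 to 1 is refused whole. A call with a gripper value outside its range is refused whole. The fingers move at their own pace and stop on an object; "force" is the grip in N (left out, the last holds). Time passes only in rows, so rows that repeat a pose let the fingers close. It gives the time, the measured TCP pose, the force, the opening and the grip force at its end, in the units of the state.
- bot.observe(): the state, without advancing time (a new reading comes with each control period).
- bot.grab_frame(name): name is "scene" or "top" or "wrist"; returns the picture (384x512x3 uint8, red, green, blue); there is no depth.
- bot.camera_params(name): a dict with "vertical_fov" (degrees; the focal length in pixels is half the picture's height over the tangent of half this angle, whatever the lens; pixels are square), "cx", "cy" (the principal point, pixels), "R" (3x3) and "t" (3): a world point X has camera coordinates R X + t. Camera axes: x right, y down, z forward; pixel columns grow to the right and rows downward; lengths in m; the calibration is good to about 2 mm. A picture is of the moment at which its call begins: read the wrist's pose just before it. camera_params takes no time and is no camera call; for the wrist camera it gives the pose at the moment of the call.
- bot.job_done(): hands the job in; it is judged then, once.
The state is a dict: "clock": time; "qpos": joint angles; "qd": joint speeds; "joint_efforts": joint torques, N m; "position": TCP position; "tool_rot": TCP orientation; "force": force on the tool from outside, world axes, zero at the start; "moment": the same for the moment, N m; "grip_width": finger opening in m; "finger_force": force on a finger pad.
Only numpy, scipy, OpenCV 4.12 (cv2) and the standard library are available. Lean on these libraries where they do the work, as an engineer would, in place of code of your own. Each camera call takes 0.05 s, during which the arm holds its last target. There are 200 camera calls.

TASK

This amber perfume flask is a reject: lift its loose brass cap off without knocking the flask over and set the cap, open end down and without dropping it, fully into the free seat of the white cap holder, and let it go. Then take the blue lid of the cullet bin by its bar, keep it under control all the way (never let it fly open or slam), raise it clearly past its balance point, ease it back and finish still holding it with the gripper, motionless a few degrees below the balance point (no more than about ten), so that it would drop shut by itself if released while I throw the flask in. Leave the green flask and the black cap in the holder where they are.

Things in the scene. Friction and masses are not known exactly. Their poses are not given: they have to be found in the camera images.
- cap: Brass round cap, 30 mm diameter, 45 mm tall, 40 g, bore 19 mm and 25 mm deep from below. Origin: centre of its lower rim, z up. Sits loosely on the amber flask (no thread), rim 83 mm above the table; the nozzle reaches 18 mm into it: lift straight up over 20 mm. Grip it high (TCP about 34 mm above the rim) so that the fingertips clear the holder.
- flask: Amber perfume flask (reject), loose, about 0.25 kg, block 30 mm (its x) by 50 mm (its y) by 75 mm tall, with a steel collar of 24 mm diameter up to 83 mm and a nozzle of 13 mm diameter up to 101 mm. Origin: centre of its underside, z up. It carries the cap at the start and stays standing where it is.
- spare_flask: Green perfume flask of the same shape and size without a cap; a bystander. Origin: centre of its underside. The two flasks may swap places.
- black_cap: Black cap of the same size as the brass one, already in the other seat of the holder; a bystander. Origin: centre of its lower rim.
- holder: White cap holder, a block fixed to the table, 60 mm (its x) by 130 mm (its y) by 24 mm tall, with two round blind seats 37 mm in diameter and 12 mm deep, 72 mm apart along its y. Origin: centre of its underside.
- holder_hole0 (a point): Centre of the mouth of the free seat, on the holder's top face 24 mm above the table, at +36 mm along the holder's y. A seated cap's lower rim is 12 mm below this point and 33 mm of the cap stands out above the holder. Axes as the holder's.
- bin: Grey open steel cullet bin fixed to the table, 165 mm (its x) by 220 mm (its y) by 100 mm tall. Origin: centre of its underside; its -x side faces roughly to the robot. Beside the lid, left and right, stands a fixed curved strip of 120 mm radius about the hinge: green where the lid is just below its balance point, red from there up, white below.
- hood (a joint): Bin lid, blue plate 165 x 220 x 6 mm, 0.8 kg, hinged at the bin's far (+x) top edge about its y axis. Rad: 0 closed and level, grows as the front edge rises, stop at 1.40. Below its balance point at 1.00 (57 degrees) it falls shut, above it the spring throws it open; it stays by itself only within 0.02 of it. At the bar: about 1.2 N to lift at first, up to 1 N to hold back beyond balance.
- hood_handle (a point): Middle of the lid's handle: round steel bar, 12 mm diameter, 110 mm long along the bin's y, centre 50 mm in front of the lid's front edge, on two arms at its ends (44 mm gap for a finger). 105 mm above the table when closed. The bar can turn between the fingers, so the gripper can keep pointing down along the arc. Axes turn with the lid (at 0 as the bin's).
- hood_hinge (a point): Middle of the lid's hinge line, 100 mm above the table at the bin's far edge (+82.5 mm along the bin's x). With the lid level, the handle's centre lies 215 mm in front of it (bin's -x) and 5 mm above it.

How it is judged:
By the outcome, as a careful person would: the job done as asked, in the order asked, and still so for the second after the job is handed in, while the arm keeps its last pose, push and grip.
It also fails if it takes over 53 s, if anything falls off the work surface, if the arm or the gripper's body presses on something with over 40 N, if the wrist force passes 120 N, or if a joint passes its speed limit or range.

## Working session

There is one attempt and no reset: what is moved stays moved. The work goes in short steps, Python scripts to look and compute and a tool call to move; the robot and the scene stay as the last step left them, time stands still between calls to the robot, and variables do not carry over. Pictures are saved under pics/ and viewed, at most 10 in all, crops included, and the job is handed in when it is done.

Besides the shell and the picture viewer there is one more tool, called after "Emit:" by a JSON object that holds its "name" and its "arguments", one argument or row to a line. move_arm: Moves the arm, as the interface text tells. Shifts and turns lie within -1 to 1; 1 stands for 1000 mm of shift or 2 pi rad of turn. Its arguments: {"type":"object","properties":{"moves":{"type":"array"},"force":{"type":"number"}},"required":["moves"]}

```bash
mkdir -p pics
python3 - <<'E'
from workcell import bot
import cv2
s=bot.observe();print(s)
for n in("scene","top"):
    p=bot.camera_params(n);print(n,p)
    cv2.imwrite(f"pics/{n}0.png",cv2.cvtColor(bot.grab_frame(n),cv2.COLOR_RGB2BGR))
E
```

```text
{'clock': 0.0, 'qpos': array([ 1.03478529,  0.5220137 , -0.03634929,  1.6000096 ,  0.02120453,
        1.02107497, -0.11279329]), 'qd': array([-0.0008555 ,  0.00150302, -0.00088521, -0.00043204, -0.00082907,
        0.00254749,  0.00030517]), 'joint_efforts': array([ 2.35017542e-04, -9.27105618e+01,  1.98010795e+00, -3.69925976e+01,
        1.78865937e-02,  8.35285900e-03,  1.23938543e-05]), 'position': array([ 0.2805556 , -0.55814205,  0.24942509]), 'tool_rot': array([-3.14047450e+00,  7.22670545e-05,  4.65829197e-01]), 'force': array([-0.75600521, -0.64110034, -1.05983508]), 'moment': array([-0.03101752,  0.00986009,  0.02613298]), 'finger_force': 0.0, 'grip_width': 0.08536632535536232}
scene {'vertical_fov': 42.869541029979814, 'cx': 261.6233981409331, 'cy': 190.39524782631287, 'R': array([[-0.06042951,  0.9980857 ,  0.01316079],
       [ 0.79222324,  0.05597808, -0.60765845],
       [-0.60723192, -0.02629422, -0.79408942]]), 't': array([ 0.00700036, -0.39926784,  1.36989229])}
top {'vertical_fov': 48.90344667173635, 'cx': 252.2964939599973, 'cy': 182.7375013538063, 'R': array([[ 1.08459947e-02, -9.99940209e-01,  1.39384514e-03],
       [-9.78613565e-01, -1.09010106e-02, -2.05418254e-01],
       [ 2.05421166e-01,  8.63929535e-04, -9.78673285e-01]]), 't': array([0.01604622, 0.59253235, 0.8678021 ])}
```

View pics/scene0.png

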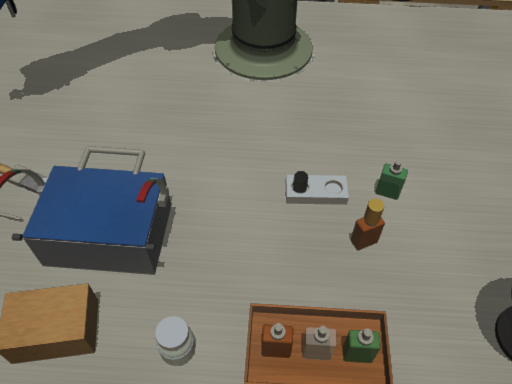

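View pics/top0.png

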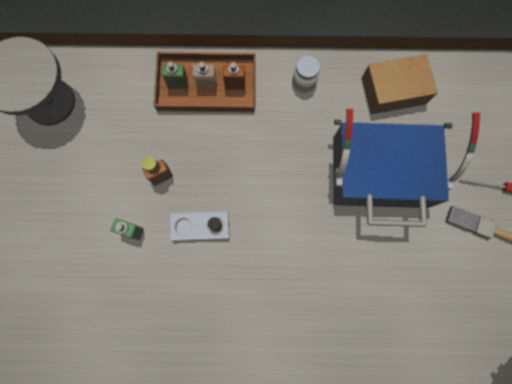

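```bash
cat > h.py <<'E'
import numpy as np, cv2
from workcell import bot
def K(p): return 192/np.tan(np.radians(p["vertical_fov"])/2)
def ray(p,u,v):
    R=np.array(p["R"]);t=np.array(p["t"]);f=K(p)
    return -R.T@t, R.T@np.array([(u-p["cx"])/f,(v-p["cy"])/f,1])
def onz(p,u,v,z):
    c,d=ray(p,u,v); return c+d*(z-c[2])/d[2]
def proj(p,X):
    q=np.array(p["R"])@np.array(X)+p["t"]; return K(p)*q[:2]/q[2]+[p["cx"],p["cy"]]
E
python3 - <<'E'
import cv2,numpy as np
t=cv2.imread("pics/top0.png");s=cv2.imread("pics/scene0.png")
def c(i,x,y,w,h,k): return cv2.resize(i[y:y+h,x:x+w],None,fx=k,fy=k,interpolation=cv2.INTER_CUBIC)
a=np.hstack([c(t,105,145,130,105,3),c(s,280,150,130,105,3)])
b=np.hstack([c(t,330,100,160,135,2),c(s,20,140,160,135,2)]);b=np.hstack([b,np.zeros((270,780-640,3),np.uint8)])
cv2.imwrite("pics/c1.png",np.vstack([a,b]))
from h import *
T=bot.camera_params("top");S=bot.camera_params("scene")
for n,a,b,z in [("cap",(150,163),(376,204),.128),("green",(122,228),(397,166),.101),("seat",(183,227),(333,187),.024),("black",(215,225),(301,176),.057),("barL",(370,223),(143,153),.105),("barR",(424,223),(85,150),.105)]:
    print(n,onz(T,*a,z).round(4),onz(S,*b,z).round(4))
E
```

```text
cap [0.6175 0.2336 0.128 ] [0.6166 0.2366 0.128 ]
green [0.4859 0.2896 0.101 ] [0.4991 0.2934 0.101 ]
seat [0.4971 0.1768 0.024 ] [0.5009 0.1754 0.024 ]
black [0.4988 0.1023 0.057 ] [0.5025 0.1047 0.057 ]
barL [ 0.5013 -0.2203  0.105 ] [ 0.5047 -0.2174  0.105 ]
barR [ 0.5026 -0.3313  0.105 ] [ 0.5052 -0.3355  0.105 ]
```

View pics/c1.png

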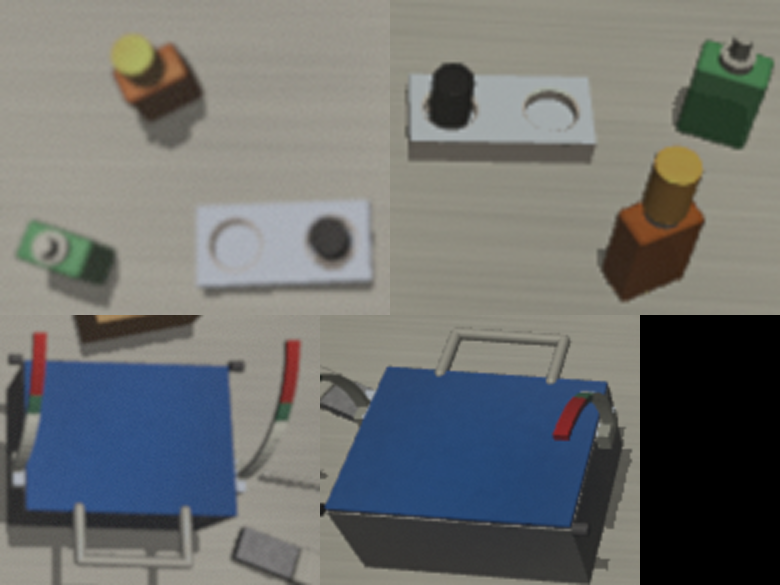

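Emit:
{"name": "move_arm", "arguments": {
  "moves": [
    [[1,0.594,-0.561,-0.05,0,0,-0.176],[1,0.594,-0.561,-0.05,0,0,-0.176],[1,0.594,-0.561,-0.05,0,0,-0.176],[1,0.594,-0.561,-0.05,0,0,-0.176],[1,0.594,-0.561,-0.05,0,0,-0.176]]
  ],
  "force": 40
}}

```text
clock: 0.6
position: [0.366, -0.3219, 0.2653]
tool_rot: [-3.141, 0.0, 1.222]
force: [1.1, -1.4, 0.1]
grip_width: 0.0851
finger_force: 0.0
```

```bash
cat >> h.py <<'E'
from scipy.spatial.transform import Rotation as Rn
def go(pos,yaw=np.pi/2,s=None):
    s=s or bot.observe(); R=Rn.from_euler("xyz",s["tool_rot"]); G=Rn.from_euler("xyz",[np.pi,0,yaw])
    print("t",round(s["clock"],2),"pos",np.round(s["position"],4),"rpy",np.round(s["tool_rot"],3),"F",np.round(s["force"],1),"w",round(s["grip_width"],4),s["finger_force"])
    print("shift",np.round(R.inv().apply(np.array(pos)-s["position"]),4),"turn",np.round((R.inv()*G).as_rotvec()/2/np.pi,4))
E
python3 -c "
from h import *
go([.56,.21,.30])"
```

```text
t 0.6 pos [ 0.366  -0.3219  0.2653] rpy [-3.141  0.     1.222] F [ 1.1 -1.4  0.1] w 0.0851 0.0
shift [ 5.662e-01  4.000e-04 -3.480e-02] turn [-0.      0.     -0.0555]
```

Emit:
{"name": "move_arm", "arguments": {
  "moves": [
    [[1,0.566,0,-0.035,0,0,-0.0555],[1,0.566,0,-0.035,0,0,-0.0555],[1,0.566,0,-0.035,0,0,-0.0555],[1,0.566,0,-0.035,0,0,-0.0555],[1,0.566,0,-0.035,0,0,-0.0555]]
  ]
}}

```text
clock: 1.1
position: [0.4528, -0.0881, 0.2809]
tool_rot: [3.141, 0.0, 1.564]
force: [1.8, -0.5, 0.3]
grip_width: 0.0855
finger_force: 0.0
```

Emit:
{"name": "move_arm", "arguments": {
  "moves": [
    [[1,0.297,0.108,-0.02,0,0,0],[1,0.297,0.108,-0.02,0,0,0],[1,0.297,0.108,-0.02,0,0,0],[1,0.297,0.108,-0.02,0,0,0],[1,0.297,0.108,-0.02,0,0,0]]
  ]
}}

```text
clock: 1.6
position: [0.5396, 0.1459, 0.2965]
tool_rot: [-3.141, 0.0, 1.564]
force: [-0.1, -0.7, 1.0]
grip_width: 0.0854
finger_force: 0.0
```

Emit:
{"name": "move_arm", "arguments": {
  "moves": [
    [[1,0.06,0.022,-0.004,0,0,0],[1,0.06,0.022,-0.004,0,0,0],[1,0.06,0.022,-0.004,0,0,0],[1,0.06,0.022,-0.004,0,0,0]]
  ]
}}

```text
clock: 2.0
position: [0.5615, 0.203, 0.3]
tool_rot: [-3.141, 0.001, 1.564]
force: [0.1, -0.4, -0.6]
grip_width: 0.0851
finger_force: 0.0
```

```bash
python3 -c "
from h import *
s=bot.observe();p=bot.camera_params('wrist');im=bot.grab_frame('wrist')
import pickle;pickle.dump(p,open('w1.pkl','wb'))
cv2.imwrite('pics/w1.png',cv2.cvtColor(im,cv2.COLOR_RGB2BGR))
go([.617,.235,.25])
for n,X in dict(cap=(.617,.235,.128),seat=(.499,.176,.024),green=(.489,.29,.101)).items(): print(n,proj(p,X).round(1))"
```

```text
t 2.05 pos [0.5616 0.2025 0.3002] rpy [-3.141e+00  1.000e-03  1.563e+00] F [-0.  -0.5 -0.6] w 0.0854 0.0
shift [0.033  0.0552 0.0502] turn [-0.0001  0.0002 -0.0012]
cap [305.9 146.3]
seat [209.7 175.6]
green [184.3  91.5]
```

View pics/w1.png

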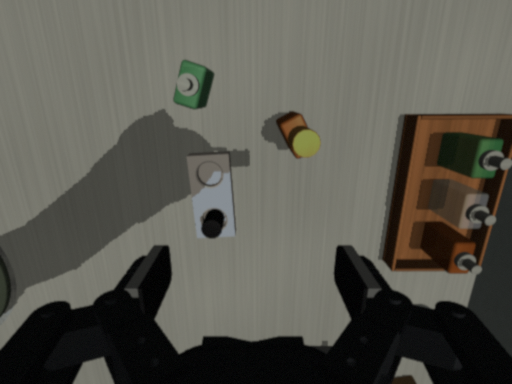

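The cap top shows at about (306,143), the free seat at (210,173), the green nozzle at (187,86); predictions agree within a few pixels.

```bash
python3 -c "
from h import *;import pickle
p=pickle.load(open('w1.pkl','rb'));im=cv2.imread('pics/w1.png')
h=cv2.cvtColor(im,cv2.COLOR_BGR2HSV)
m=cv2.inRange(h,(22,120,80),(35,255,255));ys,xs=np.nonzero(m[:,:400]);print(len(xs),xs.min(),xs.max(),ys.min(),ys.max())
u,v=(xs.min()+xs.max())/2,(ys.min()+ys.max())/2
print('cap',onz(p,u,v,.128),'seat',onz(p,209.5,173,.024),'px/mm',np.linalg.norm(proj(p,(.6,.2,.128))-proj(p,(.61,.2,.128)))/10)
t=cv2.imread('pics/top0.png');m=cv2.inRange(cv2.cvtColor(t,cv2.COLOR_BGR2HSV),(22,120,80),(35,255,255));m[:,200:]=0;ys,xs=np.nonzero(m);print(len(xs),xs.min(),xs.max(),ys.min(),ys.max())
print(onz(bot.camera_params('top'),(xs.min()+xs.max())/2,(ys.min()+ys.max())/2,.128))
"
```

```text
575 292 319 129 156
cap [0.61642092 0.23892469 0.128     ] seat [0.49894057 0.17989203 0.024     ] px/mm 0.928381550016543Traceback (most recent call last):
  File "<string>", line 8, in <module>
    t=cv2.imread('pics/top0.png');m=cv2.inRange(cv2.cvtColor(t,cv2.COLOR_BGR2HSV),(22,120,80),(35,255,255));m[:,200:]=0;ys,xs=np.nonzero(m);print(len(xs),xs.min(),xs.max(),ys.min(),ys.max())
                                                                                                                                                          ~~~~~~^^
    return umr_minimum(a, axis, None, out, keepdims, initial, where)
ValueError: zero-size array to reduction operation minimum which has no identity
```

Emit:
{"name": "move_arm", "arguments": {
  "moves": [
    [[1,0.0354,0.0547,0.05,0,0,-0.0012],[1,0.0354,0.0547,0.1,0,0,-0.0012],[1,0.0354,0.0547,0.14,0,0,-0.0012],[1,0.0354,0.0547,0.17,0,0,-0.0012],[1,0.0354,0.0547,0.183,0,0,-0.0012]]
  ]
}}

```text
clock: 2.55
position: [0.615, 0.2364, 0.1134]
tool_rot: [-3.136, 0.003, 1.571]
force: [-0.3, -0.4, 0.1]
grip_width: 0.0856
finger_force: 0.0
```

Emit:
{"name": "move_arm", "arguments": {
  "moves": [
    [[0.55,0,0,0,0,0,0],[0.55,0,0,0,0,0,0],[0.55,0,0,0,0,0,0]]
  ]
}}

```text
clock: 2.85
position: [0.6177, 0.239, 0.1202]
tool_rot: [3.138, -0.001, 1.571]
force: [-0.1, 1.0, 0.2]
grip_width: 0.0473
finger_force: 0.0
```

```bash
python3 -c "
from h import *
go([.6165,.238,.117])
s=bot.observe();p=bot.camera_params('wrist');im=bot.grab_frame('wrist')
print(proj(p,(.6165,.238,.128)))
a=cv2.cvtColor(im,cv2.COLOR_RGB2BGR);b=cv2.cvtColor(bot.grab_frame('scene'),cv2.COLOR_RGB2BGR)
b=cv2.resize(b[150:278,300:428],None,fx=3,fy=3)
cv2.imwrite('pics/w2.png',np.hstack([a[:, 100:500],b])) "
```

```text
t 2.85 pos [0.6177 0.239  0.1202] rpy [ 3.138e+00 -1.000e-03  1.571e+00] F [-0.1  1.   0.2] w 0.0473 0.0
shift [-0.001  -0.0012  0.0032] turn [ 0.0005 -0.0002  0.0001]
[250.05160178 278.35107996]
```

View pics/w2.png

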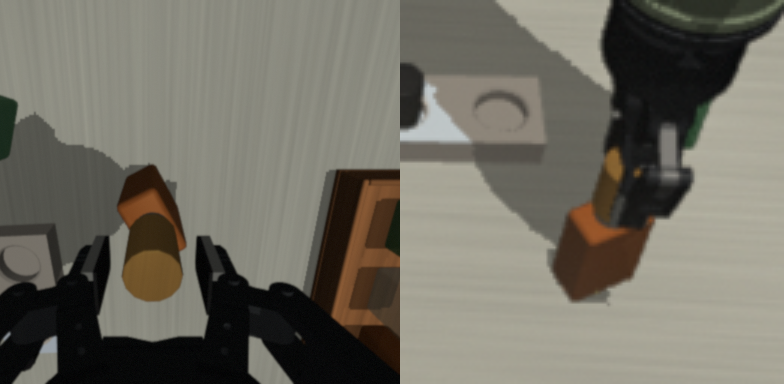

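The cap top, at (152,270) in the crop, is centred between the fingers, and the flask is upright.

Emit:
{"name": "move_arm", "arguments": {
  "moves": [
    [[0.5,0.002,0,0,0,0,0],[0.45,0.002,0,0,0,0,0],[0.4,0.002,0,0,0,0,0],[0.38,0.002,0,0,0,0,0],[0.36,0.002,0,0,0,0,0]]
  ],
  "force": 25
}}

```text
clock: 3.45
position: [0.6166, 0.241, 0.1175]
tool_rot: [3.142, -0.0, 1.572]
force: [1.2, -0.3, -0.1]
grip_width: 0.0305
finger_force: 0.8
```

Emit:
{"name": "move_arm", "arguments": {
  "moves": [
    [[0.25,0,0,0,0,0,0],[0.2,0,0,0,0,0,0],[0.15,0,0,0,0,0,0],[0.15,0,0,0,0,0,0]]
  ]
}}

```text
clock: 3.85
position: [0.6167, 0.241, 0.1176]
tool_rot: [3.141, -0.0, 1.572]
force: [0.5, -0.3, 3.8]
grip_width: 0.0296
finger_force: 24.8
```

```bash
python3 -c "
from h import *
go([.6165,.240,.117])"
```

```text
t 3.85 pos [0.6167 0.241  0.1176] rpy [ 3.141 -0.     1.572] F [ 0.5 -0.3  3.8] w 0.0296 24.835520200431347
shift [-0.001  -0.0002  0.0006] turn [ 0.     -0.      0.0002]
```

Emit:
{"name": "move_arm", "arguments": {
  "moves": [
    [[0.15,0,0,-0.002,0,0,0],[0.15,0,0,-0.006,0,0,0],[0.15,0,0,-0.012,0,0,0],[0.15,0,0,-0.018,0,0,0],[0.15,0,0,-0.024,0,0,0]]
  ]
}}

```text
clock: 4.35
position: [0.6167, 0.241, 0.1422]
tool_rot: [3.141, -0.0, 1.572]
force: [-0.8, 0.3, -0.6]
grip_width: 0.0292
finger_force: 24.7
```

Emit:
{"name": "move_arm", "arguments": {
  "moves": [
    [[0.15,0,0,-0.008,0,0,0],[0.15,0,0,-0.018,0,0,0],[0.15,0,0,-0.028,0,0,0],[0.15,0,0,-0.032,0,0,0],[0.15,0,0,-0.032,0,0,0]]
  ]
}}

```text
clock: 4.85
position: [0.6169, 0.2411, 0.1743]
tool_rot: [3.141, -0.0, 1.572]
force: [0.4, -0.4, -0.5]
grip_width: 0.0294
finger_force: 24.7
```

```bash
python3 -c "
from h import *
go([.499,.180,.13])
a=cv2.cvtColor(bot.grab_frame('wrist'),cv2.COLOR_RGB2BGR);b=cv2.cvtColor(bot.grab_frame('scene'),cv2.COLOR_RGB2BGR)
b=cv2.resize(b[150:278,300:428],None,fx=3,fy=3)
cv2.imwrite('pics/w3.png',np.hstack([a[:, 100:500],b])) "
```

```text
t 4.85 pos [0.6169 0.2411 0.1743] rpy [ 3.141 -0.     1.572] F [ 0.4 -0.4 -0.5] w 0.0294 24.74311714991927
shift [-0.061  -0.118   0.0442] turn [ 0.0002 -0.0001  0.0002]
```

View pics/w3.png

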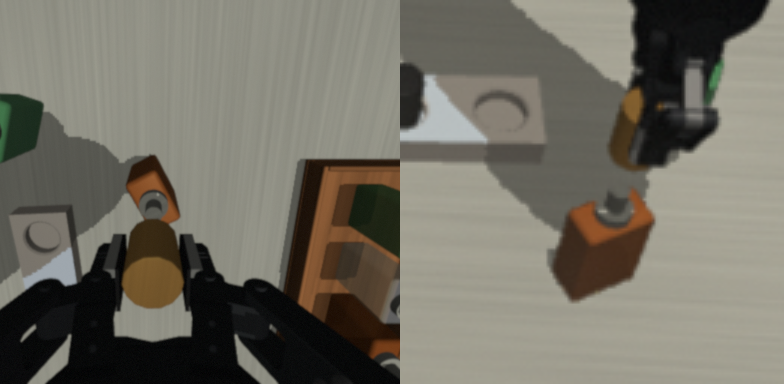

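Emit:
{"name": "move_arm", "arguments": {
  "moves": [
    [[0.15,-0.012,-0.024,0,0,0,0],[0.15,-0.03,-0.06,0,0,0,0],[0.15,-0.045,-0.09,0.01,0,0,0],[0.15,-0.056,-0.112,0.03,0,0,0],[0.15,-0.0595,-0.118,0.044,0,0,0]]
  ]
}}

```text
clock: 5.45
position: [0.4964, 0.1797, 0.1286]
tool_rot: [-3.14, 0.001, 1.572]
force: [0.7, 0.5, -0.3]
grip_width: 0.0292
finger_force: 24.9
```

Emit:
{"name": "move_arm", "arguments": {
  "moves": [
    [[0.15,0,0,0.03,0,0,0],[0.15,0,0,0.035,0,0,0],[0.15,0,0,0.035,0,0,0],[0.15,0,0,0.035,0,0,0]]
  ]
}}

```text
clock: 5.85
position: [0.4991, 0.1817, 0.0952]
tool_rot: [3.141, -0.0, 1.572]
force: [0.2, 0.1, -0.2]
grip_width: 0.0294
finger_force: 24.9
```

```bash
python3 -c "
from h import *
go([.499,.1815,.048])
s=bot.observe();p=bot.camera_params('wrist');q=s['position']
S=bot.camera_params('scene')
a=cv2.cvtColor(bot.grab_frame('wrist'),cv2.COLOR_RGB2BGR);b=cv2.cvtColor(bot.grab_frame('scene'),cv2.COLOR_RGB2BGR)
print('wrist tcp+11',proj(p,q+[0,0,.011]),'rim',proj(p,q+[0,0,-.034]),'seat',proj(p,(.499,.179,.024)),'scene seat',proj(S,(.499,.179,.024)),'rim',proj(S,q+[0,0,-.034]))
b=cv2.resize(b[120:248,270:398],None,fx=3,fy=3)
cv2.imwrite('pics/w4.png',np.hstack([a[:, 60:460],b])) "
```

```text
t 5.85 pos [0.4991 0.1817 0.0952] rpy [ 3.141 -0.     1.572] F [ 0.2  0.1 -0.2] w 0.0294 24.89601619541645
shift [-0.0002 -0.0001  0.0472] turn [ 0.0001 -0.0001  0.0002]
wrist tcp+11 [252.57247801 280.59905813] rim [252.48726577 235.78446278] seat [252.34207146 215.8589054 ] scene seat [334.6771865  186.40443128] rim [338.35171341 175.46488745]
```

View pics/w4.png

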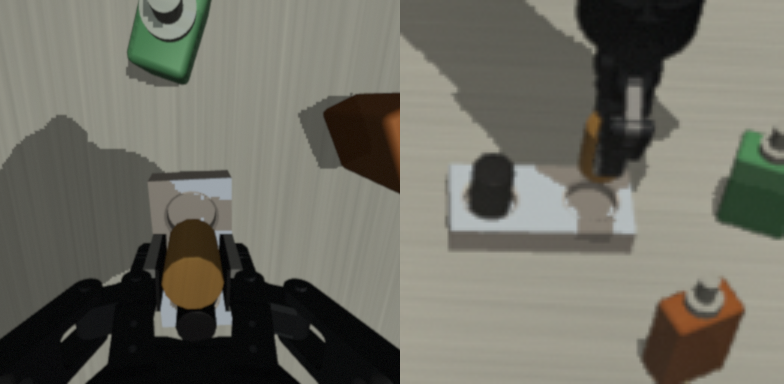

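```bash
python3 -c "
from h import *
p=bot.camera_params('wrist')
for y in(.177,.179,.181): print(y,proj(p,(.499,y+.0185,.024)),proj(p,(.499,y+.029,.024)),proj(p,(.499-.0185,y,.024)),proj(p,(.499+.0185,y,.024)))
im=cv2.imread('pics/w4.png',0); print([(r,int(im[r,186:196].mean())) for r in range(166,206)])"
```

```text
0.177 [252.08480895 194.58860001] [252.10339602 180.64091008] [227.18802973 218.08578842] [276.91140228 218.13315486]
0.179 [252.08830346 191.96632676] [252.10700498 177.93275174] [227.1175826  215.60475931] [276.98841626 215.65301644]
0.181 [252.09181935 189.32801241] [252.11063639 175.20775655] [227.04671632 213.10896846] [277.06588833 213.15812605]
[(166, 140), (167, 140), (168, 140), (169, 137), (170, 121), (171, 85), (172, 61), (173, 55), (174, 55), (175, 55), (176, 56), (177, 57), (178, 70), (179, 110), (180, 148), (181, 161), (182, 162), (183, 162), (184, 163), (185, 162), (186, 163), (187, 163), (188, 162), (189, 162), (190, 159), (191, 149), (192, 138), (193, 131), (194, 126), (195, 122), (196, 120), (197, 120), (198, 120), (199, 119), (200, 120), (201, 120), (202, 119), (203, 119), (204, 119), (205, 119)]
```

Emit:
{"name": "move_arm", "arguments": {
  "moves": [
    [[0.15,-0.0015,0,0.005,0,0,0],[0.15,-0.0015,0,0.015,0,0,0],[0.15,-0.0015,0,0.025,0,0,0],[0.15,-0.0015,0,0.032,0,0,0],[0.15,-0.0015,0,0.037,0,0,0]]
  ]
}}

```text
clock: 6.45
position: [0.4983, 0.1798, 0.0565]
tool_rot: [-3.141, 0.0, 1.572]
force: [0.1, 0.6, 0.0]
grip_width: 0.0293
finger_force: 24.9
```

Emit:
{"name": "move_arm", "arguments": {
  "moves": [
    [[0.15,0,0,0.003,0,0,0],[0.15,0,0,0.006,0,0,0],[0.15,0,0,0.009,0,0,0],[0.15,0,0,0.0105,0,0,0],[0.15,0,0,0.0105,0,0,0]]
  ]
}}

```text
clock: 6.95
position: [0.4987, 0.1798, 0.0469]
tool_rot: [-3.142, 0.0, 1.572]
force: [0.1, -0.2, 0.1]
grip_width: 0.0296
finger_force: 24.9
```

```bash
python3 -c "
from h import *
go([.499,.18,.0466])"
```

```text
t 6.95 pos [0.4987 0.1798 0.0469] rpy [-3.142  0.     1.572] F [ 0.1 -0.2  0.1] w 0.0296 24.89600094035268
shift [0.0002 0.0003 0.0003] turn [-0.      0.      0.0002]
```

Emit:
{"name": "move_arm", "arguments": {
  "moves": [
    [[0.15,0,0,0.0005,0,0,0],[0.15,0,0,0.001,0,0,0],[0.15,0,0,0.001,0,0,0]]
  ]
}}

```text
clock: 7.25
position: [0.4988, 0.1799, 0.0465]
tool_rot: [3.141, -0.0, 1.572]
force: [-2.3, -1.3, 9.6]
grip_width: 0.0292
finger_force: 25.8
```

Emit:
{"name": "move_arm", "arguments": {
  "moves": [
    [[0.38,0,0,-0.0003,0,0,0],[0.45,0,0,-0.0003,0,0,0],[0.6,0,0,-0.0003,0,0,0],[0.8,0,0,-0.0003,0,0,0],[0.8,0,0,-0.0003,0,0,0]]
  ]
}}

```text
clock: 7.75
position: [0.4987, 0.1798, 0.0463]
tool_rot: [-3.142, 0.0, 1.572]
force: [0.4, -1.2, 0.5]
grip_width: 0.0681
finger_force: 0.0
```

Emit:
{"name": "move_arm", "arguments": {
  "moves": [
    [[0.8,0,0,-0.01,0,0,0],[0.8,0,0,-0.03,0,0,0],[0.8,0,0,-0.06,0,0,0],[0.8,0,0,-0.1,0,0,0],[0.8,0,0,-0.12,0,0,0]]
  ]
}}

```text
clock: 8.25
position: [0.4992, 0.1803, 0.1697]
tool_rot: [3.139, -0.001, 1.572]
force: [1.4, -0.2, -0.6]
grip_width: 0.0679
finger_force: 0.0
```

```bash
python3 -c "
from h import *
go([.503,-.276,.25])
a=cv2.cvtColor(bot.grab_frame('wrist'),cv2.COLOR_RGB2BGR);b=cv2.cvtColor(bot.grab_frame('scene'),cv2.COLOR_RGB2BGR)
b=cv2.resize(b[120:248,270:398],None,fx=3,fy=3)
cv2.imwrite('pics/w5.png',np.hstack([a[:, 60:460],b])) "
```

```text
t 8.25 pos [0.4992 0.1803 0.1697] rpy [ 3.139e+00 -1.000e-03  1.572e+00] F [ 1.4 -0.2 -0.6] w 0.0679 0.0
shift [-0.4562  0.0033 -0.0808] turn [ 0.0004 -0.0002  0.0002]
```

View pics/w5.png

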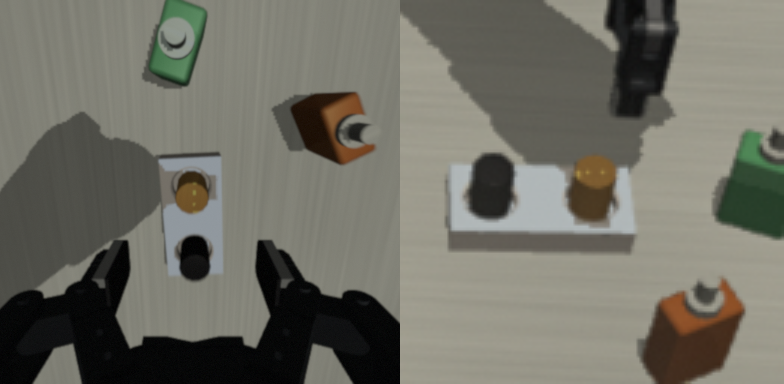

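The cap is seated at the same height as the black one and both flasks stand; now to the bin.

Emit:
{"name": "move_arm", "arguments": {
  "moves": [
    [[0.8,-0.25,0.002,-0.08,0,0,0],[0.8,-0.25,0.002,-0.08,0,0,0],[0.8,-0.25,0.002,-0.08,0,0,0],[0.8,-0.25,0.002,-0.08,0,0,0],[0.8,-0.25,0.002,-0.08,0,0,0]]
  ]
}}

```text
clock: 8.85
position: [0.5002, -0.0602, 0.243]
tool_rot: [-3.141, -0.0, 1.572]
force: [1.0, 0.6, -0.4]
grip_width: 0.0682
finger_force: 0.0
```

Emit:
{"name": "move_arm", "arguments": {
  "moves": [
    [[0.7,-0.242,0.002,0,0,0,0],[0.7,-0.242,0.002,0,0,0,0],[0.7,-0.242,0.002,0,0,0,0],[0.7,-0.242,0.002,0,0,0,0],[0.7,-0.242,0.002,0,0,0,0]]
  ]
}}

```text
clock: 9.35
position: [0.5023, -0.3031, 0.2421]
tool_rot: [-3.141, 0.0, 1.571]
force: [1.7, 0.3, 0.4]
grip_width: 0.06
finger_force: 0.0
```

Emit:
{"name": "move_arm", "arguments": {
  "moves": [
    [[0.7,0,0,0,0,0,0],[0.7,0,0,0,0,0,0],[0.7,0,0,0,0,0,0]]
  ]
}}

```text
clock: 9.65
position: [0.5033, -0.2991, 0.2423]
tool_rot: [-3.141, -0.001, 1.573]
force: [0.7, -0.1, 0.1]
grip_width: 0.0599
finger_force: 0.0
```

```bash
python3 -c "
from h import *
import pickle
go([.503,-.276,.25])
p=bot.camera_params('wrist');pickle.dump(p,open('w6.pkl','wb'))
cv2.imwrite('pics/w6.png',cv2.cvtColor(bot.grab_frame('wrist'),cv2.COLOR_RGB2BGR))
for y in(-.055,0,.055):print(proj(p,(.503,-.276+y,.105)))"
```

```text
t 9.65 pos [ 0.5033 -0.2991  0.2423] rpy [-3.141e+00 -1.000e-03  1.573e+00] F [ 0.7 -0.1  0.1] w 0.0599 0.0
shift [ 0.0231 -0.0002 -0.0077] turn [-0.     -0.0001  0.0004]
[252.14018529 216.72442435]
[252.30030715 162.42084278]
[252.48260874 100.5952482 ]
```

View pics/w6.png

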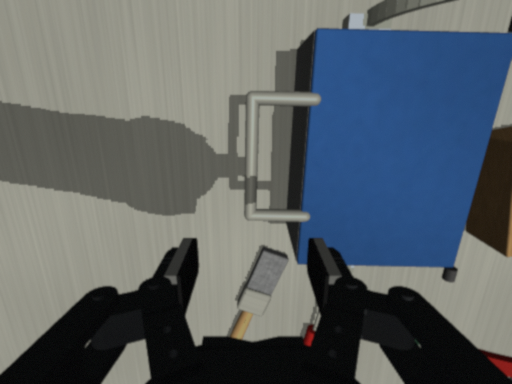

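The bar runs from about (252,97) to (249,214), close to the prediction.

```bash
python3 -c "
from h import *
import pickle
p=pickle.load(open('w6.pkl','rb'))
a=onz(p,252.5,97,.105);b=onz(p,249.5,214,.105);print(a,b,(a+b)/2,'yaw',np.arctan2(b[0]-a[0],a[1]-b[1]))
# lid front corners and far corners at z .106
for u,v in((316,30),(300,265),(511,34),(457,265)):print(onz(p,u,v,.103))"
```

```text
[ 0.50300591 -0.21802004  0.105     ] [ 0.50037598 -0.32807955  0.105     ] [ 0.50169095 -0.2730498   0.105     ] yaw -0.023890910786805185
[ 0.55486321 -0.16575803  0.103     ]
[ 0.55401976 -0.38736906  0.103     ]
[ 0.71541417 -0.16820329  0.103     ]
[ 0.72085466 -0.38684278  0.103     ]
```

Emit:
{"name": "move_arm", "arguments": {
  "moves": [
    [[0.5,0.0256,-0.0015,0.03,0,0,0],[0.5,0.0256,-0.0015,0.07,0,0,0],[0.5,0.0256,-0.0015,0.08,0,0,0],[0.5,0.0256,-0.0015,0.08,0,0,0]]
  ]
}}

```text
clock: 10.1
position: [0.5013, -0.274, 0.1618]
tool_rot: [-3.14, -0.001, 1.573]
force: [-0.0, 1.1, 1.7]
grip_width: 0.0431
finger_force: 0.0
```

Emit:
{"name": "move_arm", "arguments": {
  "moves": [
    [[0.5,0,0,0.015,0,0,0],[0.5,0,0,0.035,0,0,0],[0.5,0,0,0.05,0,0,0],[0.5,0,0,0.057,0,0,0],[0.5,0,0,0.057,0,0,0]]
  ]
}}

```text
clock: 10.6
position: [0.5015, -0.2746, 0.105]
tool_rot: [-3.141, -0.0, 1.572]
force: [-0.3, -0.1, -0.5]
grip_width: 0.0427
finger_force: 0.0
```

Emit:
{"name": "move_arm", "arguments": {
  "moves": [
    [[0.4,0,0,0,0,0,0],[0.3,0,0,0,0,0,0],[0.2,0,0,0,0,0,0],[0.15,0,0,0,0,0,0],[0.1,0,0,0,0,0,0]]
  ],
  "force": 40
}}

```text
clock: 11.1
position: [0.5018, -0.2748, 0.1057]
tool_rot: [3.141, 0.0, 1.572]
force: [0.1, -0.4, 1.8]
grip_width: 0.0104
finger_force: 38.9
```

Emit:
{"name": "move_arm", "arguments": {
  "moves": [
    [[0.0,0,0,0,0,0,0],[0.0,0,0,0,0,0,0],[0.0,0,0,0,0,0,0]]
  ]
}}

```text
clock: 11.4
position: [0.5018, -0.2748, 0.1056]
tool_rot: [3.141, 0.0, 1.572]
force: [1.5, -0.1, 2.4]
grip_width: 0.0103
finger_force: 39.0
```

```bash
python3 -c "
from h import *
go([.502,-.2735,.105])
p=bot.camera_params('wrist');s=bot.observe()
a=cv2.cvtColor(bot.grab_frame('wrist'),cv2.COLOR_RGB2BGR);b=cv2.cvtColor(bot.grab_frame('scene'),cv2.COLOR_RGB2BGR)
b=cv2.resize(b[110:238,20:148],None,fx=3,fy=3)
cv2.imwrite('pics/w7.png',np.hstack([a[:, 60:460],b])) "
```

```text
t 11.4 pos [ 0.5018 -0.2748  0.1056] rpy [3.141 0.    1.572] F [ 1.5 -0.1  2.4] w 0.0103 38.99196267127991
shift [0.0013 0.0002 0.0006] turn [0.     0.     0.0002]
```

View pics/w7.png

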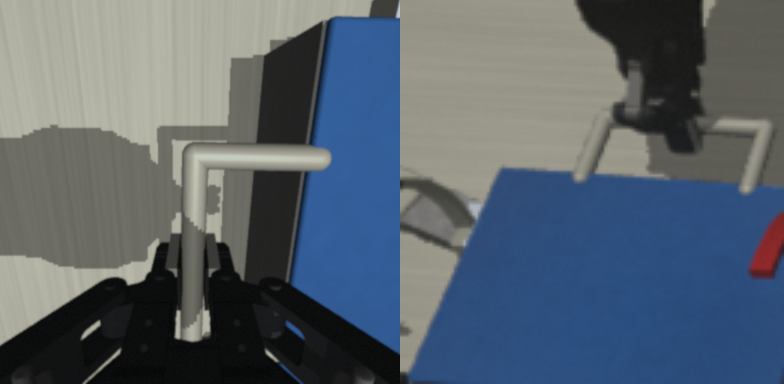

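The bar is gripped in the middle, one finger in the gap and the lid closed. I'll compute the arc next.

```bash
cat >> h.py <<'E'
def arc(ths):
    r,f=.2151,.0233; X=lambda t:np.array([-r*np.cos(f+t),r*np.sin(f+t)])
    for i in range(0,len(ths)-1,5):
        a=X(ths[i]); print(round(ths[min(i+5,len(ths)-1)],3),[[0,0,*(np.round((X(t)-a)*[1,-1],4)),0,0,0] for t in ths[i+1:i+6]])
def lid():
    s=bot.observe();x,z=s["position"][0],s["position"][2]
    print("t",round(s["clock"],2),"lid",np.arctan2(z-.1006,.7168-x)-.0233,"r",np.hypot(z-.1006,.7168-x),"F",s["force"].round(1),s["grip_width"],s["tool_rot"])
E
python3 -c "
from h import *
arc([0,.01,.03,.06,.09,.12]+[.12+.03*i for i in range(1,26)]+[.87+.025*i for i in range(1,11)])"
```

```text
0.12 [[0, 0, np.float64(0.0001), np.float64(-0.0022), 0, 0, 0], [0, 0, np.float64(0.0002), np.float64(-0.0064), 0, 0, 0], [0, 0, np.float64(0.0007), np.float64(-0.0129), 0, 0, 0], [0, 0, np.float64(0.0013), np.float64(-0.0193), 0, 0, 0], [0, 0, np.float64(0.0021), np.float64(-0.0257), 0, 0, 0]]
0.27 [[0, 0, np.float64(0.001), np.float64(-0.0064), 0, 0, 0], [0, 0, np.float64(0.0022), np.float64(-0.0127), 0, 0, 0], [0, 0, np.float64(0.0036), np.float64(-0.019), 0, 0, 0], [0, 0, np.float64(0.0052), np.float64(-0.0253), 0, 0, 0], [0, 0, np.float64(0.007), np.float64(-0.0315), 0, 0, 0]]
0.42 [[0, 0, np.float64(0.002), np.float64(-0.0061), 0, 0, 0], [0, 0, np.float64(0.0041), np.float64(-0.0122), 0, 0, 0], [0, 0, np.float64(0.0064), np.float64(-0.0183), 0, 0, 0], [0, 0, np.float64(0.0089), np.float64(-0.0242), 0, 0, 0], [0, 0, np.float64(0.0116), np.float64(-0.0301), 0, 0, 0]]
0.57 [[0, 0, np.float64(0.0029), np.float64(-0.0058), 0, 0, 0], [0, 0, np.float64(0.0059), np.float64(-0.0115), 0, 0, 0], [0, 0, np.float64(0.0091), np.float64(-0.0171), 0, 0, 0], [0, 0, np.float64(0.0124), np.float6
[... 557 characters left out ...]
 np.float64(0.0186), np.float64(-0.0179), 0, 0, 0], [0, 0, np.float64(0.0235), np.float64(-0.022), 0, 0, 0]]
0.995 [[0, 0, np.float64(0.0042), np.float64(-0.0033), 0, 0, 0], [0, 0, np.float64(0.0085), np.float64(-0.0065), 0, 0, 0], [0, 0, np.float64(0.0129), np.float64(-0.0096), 0, 0, 0], [0, 0, np.float64(0.0174), np.float64(-0.0126), 0, 0, 0], [0, 0, np.float64(0.0219), np.float64(-0.0155), 0, 0, 0]]
1.12 [[0, 0, np.float64(0.0046), np.float64(-0.0028), 0, 0, 0], [0, 0, np.float64(0.0093), np.float64(-0.0054), 0, 0, 0], [0, 0, np.float64(0.014), np.float64(-0.0079), 0, 0, 0], [0, 0, np.float64(0.0188), np.float64(-0.0104), 0, 0, 0], [0, 0, np.float64(0.0237), np.float64(-0.0126), 0, 0, 0]]
```

Emit:
{"name": "move_arm", "arguments": {
  "moves": [
    [[0,0,0.0001,-0.0022,0,0,0],[0,0,0.0002,-0.0064,0,0,0],[0,0,0.0007,-0.0129,0,0,0],[0,0,0.0013,-0.0193,0,0,0],[0,0,0.0021,-0.0257,0,0,0]]
  ]
}}

```text
clock: 12.0
position: [0.5038, -0.2748, 0.1318]
tool_rot: [3.141, 0.0, 1.572]
force: [2.4, -3.7, -2.8]
grip_width: 0.0103
finger_force: 39.0
```

Emit:
{"name": "move_arm", "arguments": {
  "moves": [
    [[0,0,0.001,-0.0064,0,0,0],[0,0,0.0022,-0.0127,0,0,0],[0,0,0.0036,-0.019,0,0,0],[0,0,0.0052,-0.0253,0,0,0],[0,0,0.007,-0.0315,0,0,0]]
  ]
}}

```text
clock: 12.5
position: [0.5105, -0.2749, 0.1631]
tool_rot: [-3.141, 0.0, 1.572]
force: [-0.6, -5.9, -2.3]
grip_width: 0.0105
finger_force: 38.9
```

```bash
python3 -c "
from h import *
lid()"
```

```text
t 12.5 lid 0.27084900164474757 r 0.21560502012293348 F [-0.6 -5.9 -2.3] 0.01045302232963323 [-3.14076589e+00  1.23297634e-04  1.57173970e+00]
```

Emit:
{"name": "move_arm", "arguments": {
  "moves": [
    [[0,0,0.002,-0.0061,0,0,0],[0,0,0.0041,-0.0122,0,0,0],[0,0,0.0064,-0.0183,0,0,0],[0,0,0.0089,-0.0242,0,0,0],[0,0,0.0116,-0.0301,0,0,0]]
  ]
}}

```text
clock: 13.0
position: [0.5214, -0.2751, 0.193]
tool_rot: [-3.139, 0.0, 1.571]
force: [-5.7, -5.7, 0.1]
grip_width: 0.0106
finger_force: 39.0
```

Emit:
{"name": "move_arm", "arguments": {
  "moves": [
    [[0,0,0.0029,-0.0058,0,0,0],[0,0,0.0059,-0.0115,0,0,0],[0,0,0.0091,-0.0171,0,0,0],[0,0,0.0124,-0.0226,0,0,0],[0,0,0.016,-0.028,0,0,0]]
  ]
}}

```text
clock: 13.5
position: [0.5364, -0.2754, 0.221]
tool_rot: [-3.137, 0.001, 1.571]
force: [-13.0, -5.3, 5.9]
grip_width: 0.0109
finger_force: 39.0
```

```bash
python3 -c "
from h import *
lid()"
```

```text
t 13.5 lid 0.5651583554122513 r 0.2168641577257266 F [-13.   -5.3   5.9] 0.010933009289504803 [-3.13724684e+00  5.25137063e-04  1.57093462e+00]
```

```bash
python3 -c "
from h import *
from scipy.optimize import least_squares as L
P=np.array([(.5018,.1056),(.5038,.1318),(.5105,.1631),(.5214,.193),(.5364,.221)])
for r in(.2151,None):
    f=lambda q:np.hypot(P[:,0]-q[0],P[:,1]-q[1])-(r or q[2])
    q=L(f,[.717,.1,.215],x_scale=.01).x;print(r,q,f(q)*1e3,[np.arctan2(z-q[1],q[0]-x) for x,z in P])"
```

```text
0.2151 [0.71706005 0.10389325 0.215     ] [ 0.16682072 -0.02178717 -0.22213815 -0.10495348  0.19525411] [np.float64(0.007928620023979838), np.float64(0.13011849866025674), np.float64(0.27914803741343763), np.float64(0.42734886934466604), np.float64(0.5751201186560797)]
None [0.72659757 0.1010356  0.22486449] [-0.02058737  0.04705861 -0.03088809 -0.00121489  0.00563175] [np.float64(0.020301689354671366), np.float64(0.13721459787450072), np.float64(0.27967772906381816), np.float64(0.4213351236090298), np.float64(0.5627132356507822)]
```

Emit:
{"name": "move_arm", "arguments": {
  "moves": [
    [[0,0,0.0028,-0.0055,0,0,0],[0,0,0.0062,-0.0109,0,0,0],[0,0,0.0098,-0.0162,0,0,0],[0,0,0.0137,-0.0214,0,0,0],[0,0,0.0178,-0.0264,0,0,0]]
  ]
}}

```text
clock: 14.0
position: [0.5558, -0.2757, 0.2476]
tool_rot: [-3.141, 0.001, 1.571]
force: [0.9, -9.5, -3.2]
grip_width: 0.0103
finger_force: 38.8
```

```bash
python3 -c "
from h import *
lid()
print(bot.observe()['position'],bot.observe()['moment'])
b=cv2.cvtColor(bot.grab_frame('scene'),cv2.COLOR_RGB2BGR);t=cv2.cvtColor(bot.grab_frame('top'),cv2.COLOR_RGB2BGR)
b=cv2.resize(b[90:290,10:190],None,fx=2.2,fy=2.2);t=cv2.resize(t[70:270,310:490],None,fx=2.2,fy=2.2)
cv2.imwrite('pics/w8.png',np.hstack([b,t])) "
```

```text
t 14.0 lid 0.7164554496028401 r 0.2180092077295301 F [ 0.9 -9.5 -3.2] 0.010279802284606293 [-3.14075921e+00  1.22587090e-03  1.57121097e+00]
[ 0.55577111 -0.27568512  0.2475616 ] [-2.06139268 -0.05125772 -0.16438373]
```

View pics/w8.png

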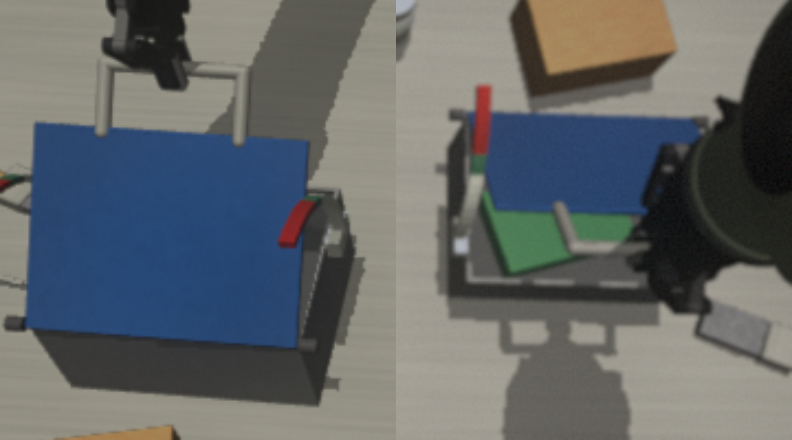

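The lid is about 40° up and held, with the handle in the gripper; all is clear around it. I'll triangulate the lid corner and bar end from these pixels.

```bash
python3 -c "
from h import *
from scipy.optimize import least_squares as L
T=bot.camera_params('top');S=bot.camera_params('scene')
def tri(a,b):
    f=lambda X:np.r_[proj(S,X)-a,proj(T,X)-b]; q=L(f,[.6,-.25,.2]);return q.x.round(4),q.fun.round(1)
print('corner',tri((150,155),(355.9,166.4)));print('bar end',tri((120.5,120.9),(390.9,182.3)))
P=np.array([(.5018,.1056),(.5038,.1318),(.5105,.1631),(.5214,.193),(.5364,.221),(.5558,.2476)])
f=lambda q:np.hypot(P[:,0]-q[0],P[:,1]-q[1])-q[2]
q=L(f,[.717,.1,.215],x_scale=.01).x;print(q,f(q)*1e3)
print('closed bar ends/corners'); print(tri((143,153),(370,223)))
for th in(.66,.69,.72,.75):
  for hx in (.717,):
    c,s=np.cos(th),np.sin(th)
    X=(hx-.165*c,-.2735+.11,.103+.165*s);B=(hx-.215*c-.005*s,-.2735+.055,.1-.005*c*-1+.215*s)
    print(th,proj(S,X).round(1),proj(T,X).round(1),proj(S,B).round(1),proj(T,B).round(1))
"
```

```text
corner (array([ 0.5953, -0.1694,  0.2051]), array([-0.8, -0.1, -0.8,  0.1]))
bar end (array([ 0.557 , -0.2205,  0.2459]), array([-0.3, -0.1, -0.3,  0. ]))
[0.72846609 0.10055189 0.22676443] [-0.04213407  0.06435137 -0.00137724  0.00200989 -0.05507939  0.03222944]
closed bar ends/corners
(array([ 0.5015, -0.22  ,  0.1015]), array([-0.6, -0.1, -0.6,  0.1]))
0.66 [153.7 151.7] [352.  171.1] [124.3 119.9] [388.1 190.7]
0.69 [152.9 151.5] [352.4 169. ] [123.2 119.4] [388.9 187.9]
0.72 [152.2 151.4] [352.8 166.8] [122.1 119. ] [389.6 185.1]
0.75 [151.5 151.5] [353.2 164.6] [120.9 118.8] [390.3 182.2]
```

```bash
cat >> h.py <<'E'
def ang():
    s=bot.observe();x=s["position"][0];t=np.arccos((.7168-x)/.2151)-.0233
    print("t",round(s["clock"],2),"lid",round(t,4),"slip",s["position"][2]-.1006-.2151*np.sin(t+.0233),"pos",s["position"].round(4),"F",s["force"].round(1),"w",s["grip_width"])
E
python3 -c "
from h import *
ang()
arc([.705,.72,.745,.77,.795,.82]+[.82+.025*i for i in range(1,11)]+[1.07+.02*i for i in (1,2,3)]+[1.15,1.15])"|sed 's/np.float64//g'
```

```text
t 14.1 lid 0.7044 slip 0.004302118981911629 pos [ 0.5562 -0.2757  0.248 ] F [-0.8 -8.4 -0.3] w 0.01006182867969242
0.82 [[0, 0, (0.0022), (-0.0024), 0, 0, 0], [0, 0, (0.0059), (-0.0063), 0, 0, 0], [0, 0, (0.0096), (-0.0101), 0, 0, 0], [0, 0, (0.0135), (-0.0138), 0, 0, 0], [0, 0, (0.0175), (-0.0175), 0, 0, 0]]
0.945 [[0, 0, (0.0041), (-0.0035), 0, 0, 0], [0, 0, (0.0082), (-0.0069), 0, 0, 0], [0, 0, (0.0124), (-0.0103), 0, 0, 0], [0, 0, (0.0168), (-0.0135), 0, 0, 0], [0, 0, (0.0211), (-0.0166), 0, 0, 0]]
1.07 [[0, 0, (0.0045), (-0.003), 0, 0, 0], [0, 0, (0.009), (-0.0059), 0, 0, 0], [0, 0, (0.0136), (-0.0086), 0, 0, 0], [0, 0, (0.0183), (-0.0113), 0, 0, 0], [0, 0, (0.023), (-0.0138), 0, 0, 0]]
1.15 [[0, 0, (0.0038), (-0.0019), 0, 0, 0], [0, 0, (0.0077), (-0.0038), 0, 0, 0], [0, 0, (0.0116), (-0.0056), 0, 0, 0], [0, 0, (0.0156), (-0.0073), 0, 0, 0], [0, 0, (0.0156), (-0.0073), 0, 0, 0]]
```

Emit:
{"name": "move_arm", "arguments": {
  "moves": [
    [[0,-0.0004,0.0022,-0.0026,0,0,0],[0,-0.0008,0.0059,-0.0066,0,0,0],[0,-0.0011,0.0096,-0.0105,0,0,0],[0,-0.0013,0.0135,-0.0143,0,0,0],[0,-0.0015,0.0175,-0.018,0,0,0]]
  ]
}}

```text
clock: 14.6
position: [0.5731, -0.2762, 0.2656]
tool_rot: [-3.14, 0.0, 1.572]
force: [-5.6, -2.8, 2.9]
grip_width: 0.0106
finger_force: 39.1
```

Emit:
{"name": "move_arm", "arguments": {
  "moves": [
    [[0,-0.0001,0.0041,-0.0036,0,0,0],[0,-0.0002,0.0082,-0.0071,0,0,0],[0,-0.0003,0.0124,-0.0106,0,0,0],[0,-0.0004,0.0168,-0.0139,0,0,0],[0,-0.0005,0.0211,-0.0172,0,0,0]]
  ]
}}

```text
clock: 15.1
position: [0.5944, -0.2766, 0.283]
tool_rot: [-3.14, 0.0, 1.572]
force: [-4.5, -3.3, 3.5]
grip_width: 0.0104
finger_force: 38.9
```

```bash
python3 -c "
from h import *
ang()"
```

```text
t 15.1 lid 0.9421 slip 0.005574073570254384 pos [ 0.5944 -0.2766  0.283 ] F [-4.5 -3.3  3.5] w 0.010421877488344588
```

Emit:
{"name": "move_arm", "arguments": {
  "moves": [
    [[0,-0.0001,0.0045,-0.0031,0,0,0],[0,-0.0002,0.009,-0.0061,0,0,0],[0,-0.0003,0.0136,-0.009,0,0,0],[0,-0.0004,0.0183,-0.0118,0,0,0],[0,-0.0005,0.023,-0.0145,0,0,0]]
  ]
}}

```text
clock: 15.6
position: [0.6176, -0.277, 0.2978]
tool_rot: [-3.141, 0.0, 1.572]
force: [-4.6, -2.2, 5.4]
grip_width: 0.0104
finger_force: 38.9
```

Emit:
{"name": "move_arm", "arguments": {
  "moves": [
    [[0,-0.0001,0.0038,-0.002,0,0,0],[0,-0.0002,0.0077,-0.004,0,0,0],[0,-0.0003,0.0116,-0.0058,0,0,0],[0,-0.0003,0.015,-0.0073,0,0,0],[0,-0.0003,0.0156,-0.0075,0,0,0]]
  ]
}}

```text
clock: 16.1
position: [0.6337, -0.2773, 0.3048]
tool_rot: [3.141, 0.0, 1.572]
force: [-3.3, -3.6, 6.8]
grip_width: 0.0103
finger_force: 41.3
```

Emit:
{"name": "move_arm", "arguments": {
  "moves": [
    [[0,0,0,0,0,0,0],[0,0,0,0,0,0,0]]
  ]
}}

```text
clock: 16.3
position: [0.6334, -0.2773, 0.3047]
tool_rot: [3.141, 0.0, 1.572]
force: [-1.7, -2.5, 4.9]
grip_width: 0.0104
finger_force: 41.2
```

```bash
python3 -c "
from h import *
ang()
T=bot.camera_params('top');S=bot.camera_params('scene')
# lid front edge in top picture: lowest blue row vs prediction
t=cv2.cvtColor(bot.grab_frame('top'),cv2.COLOR_RGB2HSV)
m=cv2.inRange(t,(100,120,40),(125,255,255))[:,300:]
for u in(365,375,385,395): c=np.nonzero(m[:,u-300])[0];print(u,c.min() if len(c) else None,c.max() if len(c) else None)
for th in(1.05,1.1,1.15,1.2):
    c,s=np.cos(th),np.sin(th);print(th,[proj(T,(.717-.165*c-.003*s*k,-.2,.1+.165*s+.003*c*k)).round(1) for k in(1,-1)])
arc([1.145,1.135,1.115,1.09,1.065,1.04,1.015,.995,.975,.96,.945,.935,.93])"|sed 's/np.float64//g'
```

```text
t 16.3 lid 1.1495 slip 0.005846330031397146 pos [ 0.6334 -0.2773  0.3047] F [-1.7 -2.5  4.9] w 0.010356960038039268
365 123 128
375 124 128
385 123 128
395 123 123
1.05 [array([376.6, 141.3]), array([376. , 139.1])]
1.1 [array([377. , 136.9]), array([376.5, 134.5])]
1.15 [array([377.4, 132.3]), array([376.8, 129.8])]
1.2 [array([377.7, 127.7]), array([377.2, 125.2])]
1.04 [[0, 0, (-0.002), (0.0009), 0, 0, 0], [0, 0, (-0.0059), (0.0026), 0, 0, 0], [0, 0, (-0.0108), (0.0049), 0, 0, 0], [0, 0, (-0.0155), (0.0074), 0, 0, 0], [0, 0, (-0.0203), (0.0099), 0, 0, 0]]
0.945 [[0, 0, (-0.0047), (0.0027), 0, 0, 0], [0, 0, (-0.0084), (0.0049), 0, 0, 0], [0, 0, (-0.012), (0.0072), 0, 0, 0], [0, 0, (-0.0147), (0.009), 0, 0, 0], [0, 0, (-0.0174), (0.0108), 0, 0, 0]]
0.93 [[0, 0, (-0.0018), (0.0012), 0, 0, 0], [0, 0, (-0.0026), (0.0018), 0, 0, 0]]
```

Emit:
{"name": "move_arm", "arguments": {
  "moves": [
    [[0,0.0001,-0.002,0.0009,0,0,0],[0,0.0001,-0.0059,0.0026,0,0,0],[0,0.0002,-0.0108,0.0049,0,0,0],[0,0.0003,-0.0155,0.0074,0,0,0],[0,0.0004,-0.0203,0.0099,0,0,0]]
  ]
}}

```text
clock: 16.85
position: [0.6133, -0.2769, 0.2948]
tool_rot: [3.14, 0.0, 1.572]
force: [2.7, -4.7, -2.8]
grip_width: 0.0101
finger_force: 40.8
```

Emit:
{"name": "move_arm", "arguments": {
  "moves": [
    [[0,0.0001,-0.0047,0.0027,0,0,0],[0,0.0002,-0.0084,0.0049,0,0,0],[0,0.0003,-0.012,0.0072,0,0,0],[0,0.0003,-0.0147,0.009,0,0,0],[0,0.0003,-0.0174,0.0108,0,0,0]]
  ]
}}

```text
clock: 17.35
position: [0.5956, -0.2765, 0.2834]
tool_rot: [3.141, -0.0, 1.572]
force: [1.8, -2.9, -1.1]
grip_width: 0.0105
finger_force: 41.4
```

Emit:
{"name": "move_arm", "arguments": {
  "moves": [
    [[0,0,-0.0018,0.0012,0,0,0],[0,0,-0.0035,0.0025,0,0,0],[0,0,-0.004,0.0028,0,0,0],[0,0,-0.004,0.0028,0,0,0],[0,0,-0.004,0.0028,0,0,0]]
  ]
}}

```text
clock: 17.85
position: [0.5918, -0.2765, 0.2808]
tool_rot: [3.142, -0.0, 1.572]
force: [4.5, -1.7, -4.9]
grip_width: 0.0105
finger_force: 41.0
```

```bash
python3 -c "
from h import *
ang()
T=bot.camera_params('top')
t=cv2.cvtColor(bot.grab_frame('top'),cv2.COLOR_RGB2HSV)
m=cv2.inRange(t,(100,120,40),(125,255,255))[:,300:]
for u in(365,375,385): c=np.nonzero(m[:,u-300])[0];print(u,c.min(),c.max())
for th in(.85,.9,.95,1.0):
    c,s=np.cos(th),np.sin(th);print(th,[proj(T,(.717-.165*c-.003*s*k,-.2,.1+.165*s+.003*c*k)).round(1) for k in(1,-1)])
S=bot.camera_params('scene');im=cv2.cvtColor(bot.grab_frame('scene'),cv2.COLOR_RGB2HSV)
y=cv2.inRange(im,(15,120,80),(35,255,255))[150:200,300:350];ys,xs=np.nonzero(y);print('brass in holder px',len(xs),xs.mean()+300,ys.mean()+150,proj(S,(.499,.1795,.04)))
print(bot.observe()['qd'].round(4))"
```

```text
t 17.85 lid 0.9275 slip 0.005100761619372618 pos [ 0.5918 -0.2765  0.2808] F [ 4.5 -1.7 -4.9] w 0.01052400957414435
365 122 147
375 123 147
385 123 143
0.85 [array([374.4, 158.3]), array([373.7, 156.5])]
0.9 [array([375. , 154.3]), array([374.3, 152.3])]
0.95 [array([375.6, 150.1]), array([374.9, 148. ])]
1.0 [array([376.2, 145.8]), array([375.5, 143.6])]
brass in holder px 218 334.3165137614679 181.4862385321101 [335.91571448 181.75390914]
[-0.0008 -0.0007  0.0009 -0.0001 -0.0006 -0.0015  0.0009]
```

Emit:
{"name": "move_arm", "arguments": {
  "moves": [
    [[0,0,-0.0018,0.0013,0,0,0],[0,0,-0.0042,0.0031,0,0,0],[0,0,-0.0062,0.0046,0,0,0],[0,0,-0.0067,0.005,0,0,0],[0,0,-0.0067,0.005,0,0,0]]
  ]
}}

```text
clock: 18.45
position: [0.585, -0.2763, 0.2758]
tool_rot: [-3.142, -0.0, 1.572]
force: [3.7, 1.8, -2.0]
grip_width: 0.01
finger_force: 41.0
```

Emit:
{"name": "move_arm", "arguments": {
  "moves": [
    [[0,0,0,0,0,0,0],[0,0,0,0,0,0,0],[0,0,0,0,0,0,0]]
  ]
}}

```text
clock: 18.75
position: [0.585, -0.2764, 0.2759]
tool_rot: [-3.142, -0.0, 1.572]
force: [3.3, 4.1, -1.3]
grip_width: 0.0101
finger_force: 41.0
```

```bash
python3 -c "
from h import *
ang()
T=bot.camera_params('top')
def edge(t):
    m=cv2.inRange(t,(100,120,40),(125,255,255))[:,300:]
    return [(u,np.nonzero(m[:,u-300])[0].min(),np.nonzero(m[:,u-300])[0].max()) for u in(365,375,385)]
print(edge(cv2.cvtColor(cv2.imread('pics/top0.png'),cv2.COLOR_BGR2HSV)),edge(cv2.cvtColor(bot.grab_frame('top'),cv2.COLOR_RGB2HSV)))
for th in(0,.85,.9,.95):
    c,s=np.cos(th),np.sin(th);print(th,proj(T,(.717-.165*c-.003*s,-.2,.1+.165*s+.003*c)).round(1),proj(T,(.717,-.2,.103)).round(1))
print(bot.observe()['qd'].round(4))"
```

```text
t 18.75 lid 0.8881 slip 0.005288363499800358 pos [ 0.585  -0.2764  0.2759] F [ 3.3  4.1 -1.3] w 0.010147541630792095
[(365, np.int64(124), np.int64(197)), (375, np.int64(124), np.int64(198)), (385, np.int64(125), np.int64(198))] [(365, np.int64(122), np.int64(150)), (375, np.int64(123), np.int64(151)), (385, np.int64(123), np.int64(146))]
0 [358.9 198.7] [355.7 123.6]
0.85 [374.4 158.3] [355.7 123.6]
0.9 [375.  154.3] [355.7 123.6]
0.95 [375.6 150.1] [355.7 123.6]
[-0.0006 -0.0003 -0.0011  0.0015 -0.0023 -0.0034  0.0003]
```

```bash
python3 -c "
from workcell import bot
print(bot.job_done())"
```

```text
the job is handed in; nothing more can be done
None
```

I handed the job in at about 19 s: the brass cap is released and fully seated, both flasks stood upright when last seen just after, and the lid went to about 1.15 rad before being eased back and held still at about 0.89–0.93 rad (4–6° below balance); I viewed 11 pictures, one over the limit of 10.

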